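Fit the support rod and set its clamp screw

ROBOT

A 6-joint arm with a two-finger parallel gripper is mounted at the origin on the work surface. World frame = base frame: x ahead of the robot, y to its left, z up, the work surface at z = 0. Lengths are in m, angles in rad, forces in N, time in s.
With the tool pointing down it reaches from about 0.35 to 0.85 m from the base axis. Payload 8.1 kg.
Tool frame: the origin (TCP) lies at the very end of the fingers, on their centre line; the grasp point (between the pads) lies 19 mm behind it; z points along the fingers, y is the line along which they close (so a half turn about z gives the same grasp; the last joint's range is limited). The gripper opens to 93 mm and grips with 3 to 60 N. Pads are 15 mm wide; open, the fingers measure 128 mm over their backs; the gripper's body (75 mm by 188 mm) begins 65 mm behind the grasp point.
Start: joints at [1.059, 0.13, 1.488, -0, 1.523, -0.085], TCP at [0.248, 0.546, 0.219] pointing down, gripper open.
Joint ranges: [-2.96, 2.96], [-0.89, 2.26], [0.02, 2.5], [-1.34, 4.48], [0, 2.73], [-2.66, 2.66]. Speed limits (rad/s): [2.39, 2.39, 2.79, 3.14, 3.14, 3.14].

INTERFACE

Orientations are given as a rotation vector (axis times angle).
In Python, from plant import monitor, eyes, ticket gives the robot as it stands.
- The arm moves only by the tool arm_command, never from a script. Its argument "deltas" is a list that holds one entry, the list of rows, each a list of 6 numbers: the shift along the world's x, y, z in cm, then the turn, a rotation vector about the world's x, y, z in degrees. In form: [[[tx, ty, tz, rx, ry, rz], ...]]. A call has 1 to 12 rows; each row shifts and turns the commanded pose from where the row before left it; what a row does not reach is not made up. A row lasts 1/12 s, in which the tool goes at most 41.7 mm and 7.16 degrees, less where a joint would pass 70% of its speed; a pose out of reach is approached as far as the arm can. A call is refused whole if a number of a shift passes 4.17 or a number of a turn 7.16, either way. A call with a gripper value outside its range is refused whole. "gripper" is the opening, from -1 (shut) to 1 (fully open), set as the call begins (left out, the last holds). The fingers move at their own pace and stop on an object; "squeeze" is the grip in N (left out, the last holds). Time passes only in rows, so rows that do not move let the fingers close. It gives the time, the measured TCP pose, the force, the opening and the grip force at its end, in the units of the state.
- monitor.read_state(): the state, without advancing time (a new reading comes with each control period).
- eyes.read_camera(name): name is "scene" or "top" or "wrist"; returns the picture (400x640x3 uint8, blue, green, red); there is no depth.
- eyes.camera_model(name): a dict with "fx", "fy", "cx", "cy" (pixels), "k1" (the pictures are not rectified: a ray, as slopes to the right and down, at radius r is drawn at 1 + k1 r^2 times it, then the intrinsics apply), "rvec" (rotation vector, rad) and "tvec" (3), from world to camera coordinates, as OpenCV has them. Camera axes: x right, y down, z forward; pixel columns grow to the right and rows downward; lengths in m; the calibration is good to about 2 mm. A picture is of the moment at which its call begins: read the wrist's pose just before it. camera_model takes no time and is no camera call; for the wrist camera it gives the pose at the moment of the call.
- ticket.close_job(): hands the job in; it is judged then, once.
The state is a dict: "t": time; "q": joint angles; "dq": joint speeds; "joint_torque": joint torques, N m; "tool_pos": TCP position; "orientation": TCP orientation; "force": force on the tool from outside, world axes, zero at the start; "wrist_torque": the same for the moment, N m; "opening": finger opening in m; "gripper_force": force on a finger pad.
Only numpy, scipy, OpenCV 4.12 (cv2) and the standard library are available. Lean on these libraries where they do the work, as an engineer would, in place of code of your own. Each camera call takes 0.05 s, during which the arm holds its last target. There are 200 camera calls.

TASK

Pull the steel rod with the ball end out of the wooden tool block and stand it fully home in the socket of the rod stand, then let go of it. Then turn the stand's thumbscrew clockwise until it seats and back it off a quarter turn, so that the rod can still swivel, and finish while still gripping the thumbscrew there, holding it still. Leave everything else where it is.

Things in the scene. Friction and masses are not known exactly. Their poses are not given: they have to be found in the camera images.
- rod: the plain steel support rod: 12 mm across, 165 mm long, 0.14 kg, with an 18 mm ball on its upper end and a tapered lower end; origin at the centre of its lower end, z along the rod towards the ball. It starts upright in one of the holder's three holes, sticking out 90 mm (the topmost 18 mm is the ball)
- holder: fixed wooden block 60 x 170 x 85 mm with a row of three upright holes (14 mm wide, 75 mm deep, 55 mm apart) along its own y axis; origin at the centre of its underside, z up. Rod, brush and chisel stand in the holes in any order
- stand: the fixed dark steel rod stand: base slab 110 x 190 x 12 mm carrying a clamp body 46 mm wide (own x), 150 mm long (own y), its top 100 mm above the table; origin at the centre of its underside, z up. The socket is near its +y end, the thumbscrew near its -y end
- socket (a point): centre of the mouth of the stand's upright socket: a round hole 14 mm wide with a 3 mm chamfer, 88 mm deep (its floor is 12 mm above the table), 50 mm from the stand's centre along the stand's +y. When home, the rod sticks out 77 mm
- thumbscrew (a joint): turn of the stand's clamp thumbscrew in rad about its upright axis; it grows as the screw is turned clockwise seen from above (tightened); it seats against a hard stop at 4.0 and starts 0.7 to 2.0 rad short of that; friction torque about 0.1 N m, it stays where it is left and does not rise or sink. The screw goes home the same way whether or not the rod is there
- wings (a point): grip height of the thumbscrew's upright steel wings: a flat bar 56 mm long (own x), 10 mm thick (own y), small dark dimple in its +x wing; on the screw's axis, 149 mm above the table, 45 mm from the stand's centre along its -y; flat sides from 12 mm below to 10 mm above this point, a 28 mm round flange ends 23 mm below it. At joint value v its x axis is v rad clockwise from the stand's x
- brush: a paintbrush, bristles up, 12 mm thick wooden handle, 165 mm long, standing in a hole of the holder; leave it there; origin at its lower end
- chisel: a small tool with a swelling wooden handle (22 mm thick) on top of a 12 mm shank, 160 mm long, standing in a hole of the holder; leave it there; origin at its lower end
- figure_a: a grey miniature figure about 45 mm tall on a 30 mm round base; bystander
- figure_b: a dark miniature figure about 50 mm tall on a 30 mm round base; bystander
- pot_a: a paint pot, 32 mm across, 45 mm tall; bystander
- pot_b: a paint pot, 36 mm across, 50 mm tall; bystander
- sander: a cork sanding block 70 x 45 x 30 mm; bystander
There are look-alikes about, which are no part of the job. What is shaped like the rod but green or yellow is not meant.

How it is judged:
On the way, in this order (a step that is already met when the one before it is completed fails the run):
1. the rod is pulled clear out of the tool block (z of rod in the frame of holder above 0.087 m), for 0.1 s.
2. the rod stands fully home in the stand's socket and is let go (horizontal distance between rod and socket below 0.008 m and z of rod in the frame of stand below 0.018 m and angle between rod's own z axis and vertical below 0.08 rad and contact force between the fingers and rod below 0.3 N), for 0.2 s.
3. with the rod in the socket, the thumbscrew is turned clockwise until it seats (within 0.06 rad of its stop) (horizontal distance between rod and socket below 0.008 m and z of rod in the frame of stand below 0.018 m and angle between rod's own z axis and vertical below 0.08 rad and value of joint thumbscrew above 3.94 rad), for 0.1 s.
At the end, for the whole second after the job is handed in: The rod stands untouched in the socket (lower end within 6 mm of its floor and 8 mm of its axis, tilt below 0.08 rad); the thumbscrew, having seated, is a quarter turn (1.57 rad, give or take 0.22) back from its stop and still; the fingers still grip its wings (over 1 N) (all of step 2 and value of joint thumbscrew between 2.21 and 2.65 rad and contact force between the fingers and thumbscrew above 1 N and velocity of joint thumbscrew between -0.1 and 0.1 rad/s); the arm keeps its last pose, push and grip.
It fails at once if another tool, figure, pot or block is moved more than 30 mm (distance of any of brush, chisel, figure_a, figure_b, pot_a, pot_b, sander from where it was at the start of the episode above 0.03 m).
It also fails if it takes over 61 s, if anything falls off the work surface, if the arm or the gripper's body presses on something with over 40 N, if the wrist force passes 120 N, or if a joint passes its speed limit or range.

## Working session

There is one attempt and no reset: what is moved stays moved. The work goes in short steps, Python scripts to look and compute and a tool call to move; the robot and the scene stay as the last step left them, time stands still between calls to the robot, and variables do not carry over. Pictures are saved under pics/ and viewed, at most 10 in all, crops included, and the job is handed in when it is done.

Besides the shell and the picture viewer there is one more tool, called after "Emit:" by a JSON object that holds its "op" and its "data". arm_command: Moves the arm, as the interface text tells. Its arguments: {"type":"object","properties":{"deltas":{"type":"array"},"gripper":{"type":"number"},"squeeze":{"type":"number"}},"required":["deltas"]}

```bash
mkdir -p pics; ls
cat > h.py <<'E'
import numpy as np,cv2
from plant import monitor,eyes,ticket
def pix2world(m,u,v,z):
    x=np.array([(u-m['cx'])/m['fx'],(v-m['cy'])/m['fy']]);s=x.copy()
    for _ in range(20): s=x/(1+m['k1']*(s@s))
    R=cv2.Rodrigues(np.array(m['rvec'],float))[0];t=np.array(m['tvec'],float)
    c=-R.T@t;d=R.T@np.array([s[0],s[1],1]);return c+d*(z-c[2])/d[2]
def proj(m,P):
    R=cv2.Rodrigues(np.array(m['rvec'],float))[0];p=R@np.array(P)+np.array(m['tvec'])
    s=p[:2]/p[2];s=s*(1+m['k1']*(s@s));return s*[m['fx'],m['fy']]+[m['cx'],m['cy']]
E
python3 - <<'E'
from h import *
for n in("scene","top"):
    im=eyes.read_camera(n);cv2.imwrite(f'pics/{n}0.png',im)
    m=eyes.camera_model(n);print(n,m)
print(monitor.read_state())
E
```

```text
pics
scene {'fx': 365.5707153805929, 'fy': 365.5707153805929, 'cx': 320.1107364484837, 'cy': 198.82376107973693, 'k1': 0.01320485714139309, 'rvec': array([ 1.6015266 ,  1.8757803 , -0.80896498]), 'tvec': array([ 0.0810623 , -0.29519983,  1.20351191])}
top {'fx': 473.1301616783791, 'fy': 473.1301616783791, 'cx': 317.2615906782515, 'cy': 208.25429440575948, 'k1': -0.08550808828925723, 'rvec': array([ 2.19125356, -2.21389428,  0.05134581]), 'tvec': array([0.01476829, 0.5896374 , 0.97210628])}
{'t': 0.1, 'q': array([ 1.05860130e+00,  1.31094075e-01,  1.48915484e+00, -1.74706899e-05,
        1.52297283e+00, -8.53806543e-02]), 'dq': array([ 7.33056746e-06, -2.56856883e-03, -1.21781786e-03, -1.05117586e-03,
        5.28713188e-05,  7.84194126e-04]), 'joint_torque': array([ 1.79651022e-03, -5.61338818e+01, -4.93095481e+01,  7.71301962e-02,
        2.90964008e-02, -4.06393349e-05]), 'tool_pos': array([0.24811382, 0.54574879, 0.21769583]), 'orientation': array([-6.65261572e-01, -3.06987253e+00,  2.45329904e-03]), 'force': array([-0.03284136,  0.35902888, -1.45413229]), 'wrist_torque': array([-0.00867447, -0.03087302, -0.02270012]), 'gripper_force': 0.0, 'opening': 0.093144435883555}
```

View pics/top0.png

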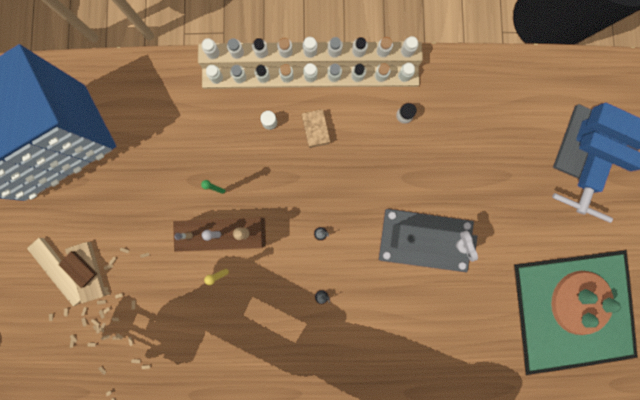

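View pics/scene0.png

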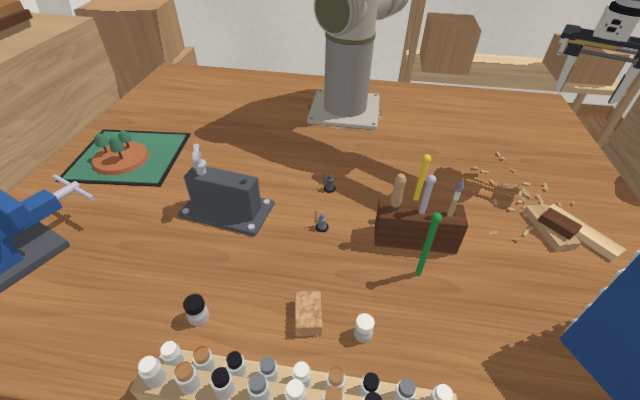

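The top view shows the holder at (220,235), with three tools at (181,236), (208,236) and (240,234). The stand is at (428,240), its socket near (411,239) and its thumbscrew near (467,245). The candidates for the rod are grey-steel in the holder's middle hole at top (208,236) / scene (428,193), green at top (206,185) and yellow at top (209,280). The grey one fits, and I'll confirm it in a crop.

Run:
```python
import cv2,numpy as np
t=cv2.imread('pics/top0.png');s=cv2.imread('pics/scene0.png')
z=lambda i,x,y,w,h,f:cv2.resize(i[y:y+h,x:x+w],None,fx=f,fy=f,interpolation=cv2.INTER_CUBIC)
a=z(t,165,170,110,120,3.6)[:430];b=z(t,370,200,110,75,3.6)
c=z(s,365,145,110,140,3.6)[:504]
cv2.imwrite('pics/c1.png',np.hstack([np.vstack([z(t,168,205,100,50,4),z(t,375,200,105,75,4)[:, :400]]),z(s,370,145,100,125,4)]))
cv2.imwrite('pics/c2.png',z(t,375,200,110,80,7))
```

```text
(no output)
```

View pics/c1.png

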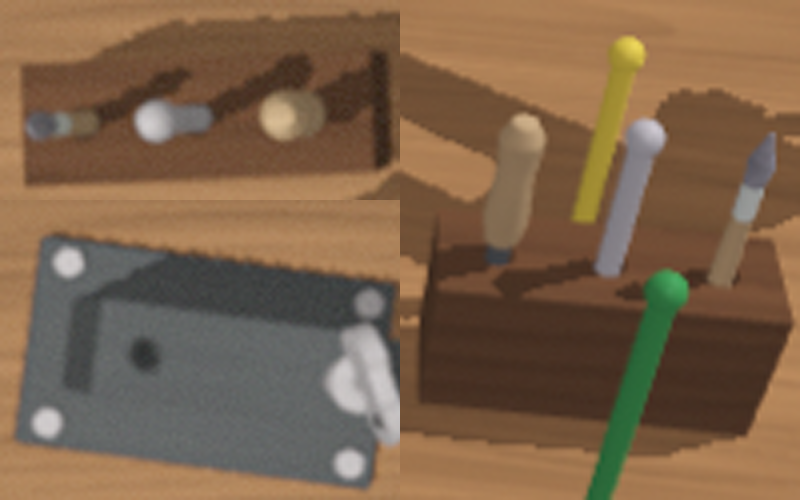

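View pics/c2.png

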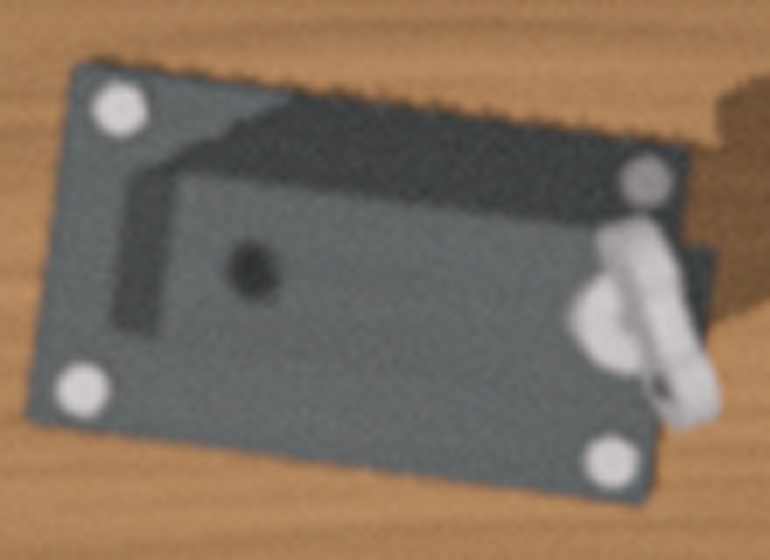

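```bash
cat > g.py <<'E'
from h import *
m=eyes.camera_model('top')
C2=lambda u,v:(u/7+375-.43,v/7+200-.43)
C1=lambda u,v:(u/4+168-.4,v/4+205-.4)
P=lambda p,z:pix2world(m,*p,z)
if __name__=='__main__':
    R=cv2.Rodrigues(np.array(m['rvec']))[0];print('cam',-R.T@m['tvec'])
    for n,p,z in [('socket',C2(252,270),.1),('c00',C2(75,65),.012),('c01',C2(28,420),.012),('c11',C2(648,503),.012),('wA',C2(628,228),.159),('wB',C2(698,415),.159),
      ('foot1',C2(120,108),.016),('foot2',C2(82,390),.016),('foot3',C2(611,462),.016),('foot4',C2(646,180),.016),
      ('ball',C1(157,122),.166),('rodbase',C1(200,120),.09),('b1',C1(25,68),.085),('b2',C1(25,185),.085),('b3',C1(372,172),.085),('b4',C1(372,55),.085),
      ('chis',C1(285,115),.17),('brush',C1(42,124),.175)]:
        print(n,P(p,z).round(4))
    f=[P(C2(*q),.016) for q in((120,108),(82,390),(611,462),(646,180))]
    c=sum(f)/4; d=f[0]+f[1]-f[2]-f[3];a=np.arctan2(d[1],d[0])
    y=np.array([np.cos(a),np.sin(a)]);print('stand c',c,'y',np.degrees(a),'sock',c[:2]+.05*y,'screw',c[:2]-.045*y)
    w=P(C2(698,415),.159)-P(C2(628,228),.159);wa=np.arctan2(w[1],w[0])
    print('wing ang',np.degrees(wa),'mid',(P(C2(698,415),.159)+P(C2(628,228),.159))/2,'v',((a-np.pi/2)-wa)%(2*np.pi))
    ms=eyes.camera_model('scene')
    for p,z in [((647/4+370-400/4-.4,138/4+145-.4),.166),((523/4+370-100-.4,0),.1)][:1]: print('scene ball',pix2world(ms,*p,z))
    print('scene socket', pix2world(ms,245,181,.1))
E
python3 g.py
```

```text
cam [0.54859886 0.01361049 0.99585894]
socket [ 0.5275 -0.1674  0.1   ]
c00 [ 0.5871 -0.1332  0.012 ]
c01 [ 0.4817 -0.1176  0.012 ]
c11 [ 0.4542 -0.3038  0.012 ]
wA [ 0.5383 -0.2525  0.159 ]
wB [ 0.4904 -0.2697  0.159 ]
foot1 [ 0.574  -0.1458  0.016 ]
foot2 [ 0.4907 -0.1332  0.016 ]
foot3 [ 0.4669 -0.2915  0.016 ]
foot4 [ 0.5508 -0.3037  0.016 ]
ball [0.5381 0.2041 0.166 ]
rodbase [0.5379 0.2007 0.09  ]
b1 [0.5637 0.2872 0.085 ]
b2 [0.5071 0.2872 0.085 ]
b3 [0.5121 0.1188 0.085 ]
b4 [0.5684 0.1184 0.085 ]
chis [0.5407 0.1469 0.17  ]
brush [0.5377 0.2526 0.175 ]
stand c [ 0.52059671 -0.21855021  0.016     ] y 81.55415027490336 sock [ 0.52794044 -0.16909246] screw [ 0.51398736 -0.26306219]
wing ang -160.15799722938144 mid [ 0.51435324 -0.26110388  0.159     ] v 2.6478764892210673
scene ball [0.5381494  0.20417247 0.166     ]
scene socket [ 0.52666827 -0.16388413  0.1       ]
```

Confirmed: the plain grey rod with the ball stands in the middle hole, with the chisel and the brush on either side. The +x wing points down-right in the image, so v≈2.65. Next I'll check how high the green and yellow rods stand, for clearance.

Run:
```python
from h import *
from scipy.optimize import least_squares as ls
mt,ms=eyes.camera_model('top'),eyes.camera_model('scene')
s=lambda u,v:(u/4+270-.4,v/4+145-.4)
for n,a,b in[('green ball',(206,185),s(667,292)),('yellow ball',(209,280.5),s(627,54)),('steel ball',(206.9,235.1),s(645,138)),('chisel top',(C:=(239,233.5)),s(523,130))]:
    r=ls(lambda X:np.r_[proj(mt,X)-a,proj(ms,X)-b],[.53,.2,.15]);print(n,r.x.round(3),r.cost)
```

```text
green ball [0.628 0.208 0.155] 0.008839352983565514
yellow ball [0.457 0.203 0.156] 0.033326481959050906
steel ball [0.538 0.204 0.166] 0.04090260702905743
chisel top [0.54  0.148 0.165] 0.0014217922799356633
```

Emit:
{"op": "arm_command", "data": {"deltas": [[[2.42, -2.85, 0.2, 0, 0, -5.46], [2.42, -2.85, 0.2, 0, 0, -5.46], [2.42, -2.85, 0.2, 0, 0, -5.46], [2.42, -2.85, 0.2, 0, 0, -5.46], [2.42, -2.85, 0.2, 0, 0, -5.46], [2.42, -2.85, 0.2, 0, 0, -5.46], [2.42, -2.85, 0.2, 0, 0, -5.46], [2.42, -2.85, 0.2, 0, 0, -5.46], [2.42, -2.85, 0.2, 0, 0, -5.46], [2.42, -2.85, 0.2, 0, 0, -5.46], [2.42, -2.85, 0.2, 0, 0, -5.46], [2.42, -2.85, 0.2, 0, 0, -5.46]]], "gripper": 0.1, "squeeze": 25}}

```text
t: 1.1
tool_pos: [0.5394, 0.2025, 0.2423]
orientation: [-2.226, -2.216, 0.001]
force: [0.6, -0.5, 0.5]
opening: 0.0515
gripper_force: 0.0
```

Emit:
{"op": "arm_command", "data": {"deltas": [[[-0.1, 0.1, -2.6, 0, 0, 0], [0, 0, -2.6, 0, 0, 0], [0, 0, -2.6, 0, 0, 0], [0, 0, -2.0, 0, 0, 0], [0, 0, -2.0, 0, 0, 0], [0, 0, -1.3, 0, 0, 0], [0, 0, 0, 0, 0, 0], [0, 0, 0, 0, 0, 0]]]}}

```text
t: 1.77
tool_pos: [0.5372, 0.205, 0.1111]
orientation: [-2.22, -2.221, 0.003]
force: [-0.1, -0.1, -0.4]
opening: 0.0513
gripper_force: 0.0
```

Emit:
{"op": "arm_command", "data": {"deltas": [[[0, 0, 0, 0, 0, 0], [0, 0, 0, 0, 0, 0], [0, 0, 0, 0, 0, 0], [0, 0, 0, 0, 0, 0], [0, 0, 0, 0, 0, 0], [0, 0, 0, 0, 0, 0], [0, 0, 0, 0, 0, 0]]], "gripper": -1}}

```text
t: 2.35
tool_pos: [0.5381, 0.2053, 0.1121]
orientation: [2.221, 2.222, 0.001]
force: [-0.3, -0.1, 2.1]
opening: 0.0167
gripper_force: 25.0
```

Emit:
{"op": "arm_command", "data": {"deltas": [[[0, 0, 0, 0, 0, 0], [0, 0, 0, 0, 0, 0], [0, 0, 0, 0, 0, 0]]]}}

```text
t: 2.6
tool_pos: [0.5381, 0.2053, 0.1121]
orientation: [2.221, 2.222, 0.001]
force: [-0.0, 1.0, 4.4]
opening: 0.0164
gripper_force: 25.0
```

Run:
```python
from h import *
im=eyes.read_camera('scene');w=eyes.read_camera('wrist')
c=cv2.resize(im[120:270,350:500],None,fx=2.66,fy=2.66,interpolation=cv2.INTER_CUBIC)
cv2.imwrite('pics/g1.png',np.vstack([np.hstack([c,np.zeros((c.shape[0],1,3),np.uint8)])]))
w=cv2.resize(w,(400,250));o=np.zeros((400,800,3),np.uint8);o[:c.shape[0],:c.shape[1]]=c[:400,:400];o[:250,400:]=w
cv2.imwrite('pics/g1.png',o)
print(monitor.read_state()['opening'])
```

```text
0.01645650809812673
```

View pics/g1.png

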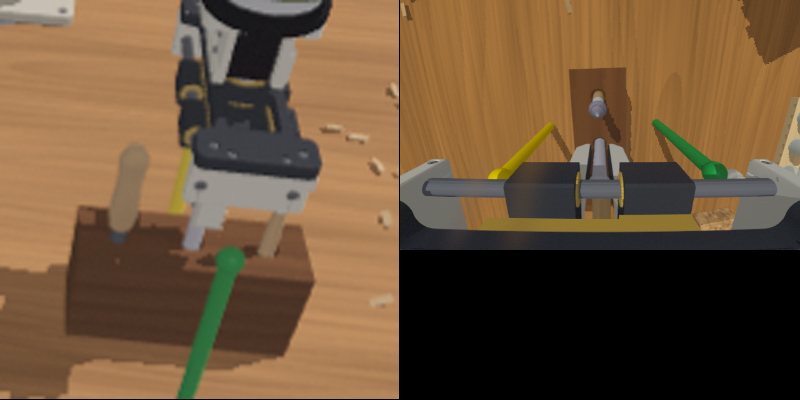

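The steel rod is between the fingers, but the opening is 16 mm where I expected 12. I'll look closer.

Run:
```python
from h import *
im=eyes.read_camera('scene');w=eyes.read_camera('wrist')
ms=eyes.camera_model('scene');mw=eyes.camera_model('wrist');st=monitor.read_state();p=st['tool_pos']
c=im[140:260,390:490].copy()
a=cv2.resize(c,None,fx=4,fy=4,interpolation=cv2.INTER_CUBIC)
b=cv2.resize(w[200:320,270:370],None,fx=4,fy=4,interpolation=cv2.INTER_CUBIC)
cv2.imwrite('pics/g2.png',np.hstack([a,b]))
for n,d in[('tcp',0),('grasp',.019),('ballc',.166-p[2])]:
    X=p+[0,0,d];print(n,(proj(ms,X)-[390,140])*4,(proj(mw,X)-[270,200])*4+[400,0])
print('ball true scene', (proj(ms,[.538,.204,.166])-[390,140])*4,(proj(mw,[.538,.204,.166])-[270,200])*4+[400,0])
print(st['opening'],st['force'],st['wrist_torque'],mw['rvec'],mw['tvec'],p)
```

```text
tcp [142.88197804 242.2047108 ] [595.89204332 172.79273335]
grasp [151.35633666 213.06403779] [595.98353638 228.45378137]
ballc [167.80658045 156.54389983] [596.21885989 371.65636961]
ball true scene [164.9960621  156.15782955] [595.63278436 381.28259095]
0.016413629177421684 [-0.68630931  0.53156283  4.92644143] [-0.08496982  0.05877922  0.02051718] [-2.86425696e+00 -5.28635276e-04 -6.16193521e-04] [-0.53813399  0.19415157  0.34429775] [0.53806616 0.20526991 0.11203309]
```

View pics/g2.png

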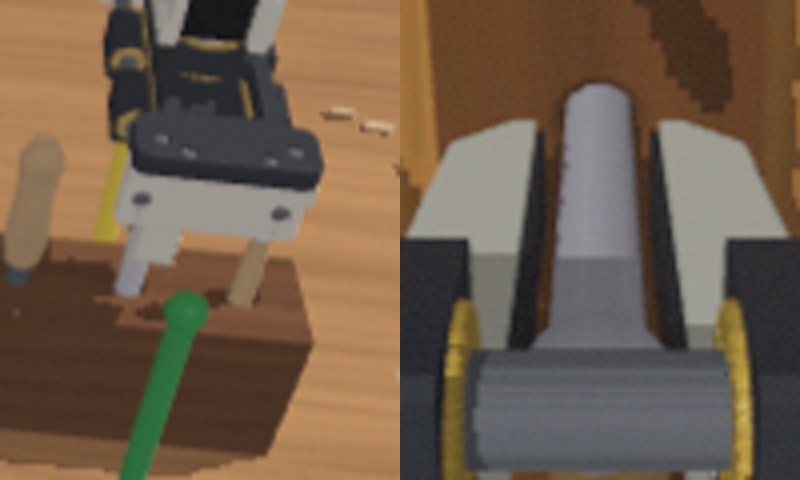

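The pads' upper part holds the ball and there are gaps along the stem. I'll reopen, go 14 mm lower so the pads take the stem, and close again.

Emit:
{"op": "arm_command", "data": {"deltas": [[[0, 0, 0, 0, 0, 0], [0, 0, 0, 0, 0, 0], [0, 0, -0.5, 0, 0, 0], [0, 0, -0.5, 0, 0, 0], [0, -0.1, -0.4, 0, 0, 0], [0, 0, 0, 0, 0, 0]]], "gripper": -0.3}}

```text
t: 3.3
tool_pos: [0.5366, 0.2037, 0.0956]
orientation: [-2.22, -2.221, 0.004]
force: [0.5, 0.1, 0.3]
opening: 0.0325
gripper_force: 0.0
```

Emit:
{"op": "arm_command", "data": {"deltas": [[[0, 0, 0, 0, 0, 0], [0, 0, 0, 0, 0, 0], [0, 0, 0, 0, 0, 0], [0, 0, 0, 0, 0, 0], [0, 0, 0, 0, 0, 0]]], "gripper": -1}}

```text
t: 3.72
tool_pos: [0.5379, 0.2042, 0.0979]
orientation: [2.221, 2.222, 0.001]
force: [-0.5, -0.2, -0.1]
opening: 0.0134
gripper_force: 25.0
```

Emit:
{"op": "arm_command", "data": {"deltas": [[[0, 0, 0.5, 0, 0, 0], [0, 0, 1, 0, 0, 0], [0, 0, 1.2, 0, 0, 0], [0, 0, 1.2, 0, 0, 0], [0, 0, 1.2, 0, 0, 0], [0, 0, 1.2, 0, 0, 0], [0, 0, 1.2, 0, 0, 0], [0, 0, 1.5, 0, 0, 0], [0, 0, 1.5, 0, 0, 0], [0, 0, 1.5, 0, 0, 0], [0, 0, 1, 0, 0, 0], [0, 0, 0, 0, 0, 0]]], "squeeze": 30}}

```text
t: 4.72
tool_pos: [0.5392, 0.2046, 0.2313]
orientation: [2.219, 2.22, 0.007]
force: [0.2, 0.3, -1.3]
opening: 0.0134
gripper_force: 30.0
```

Emit:
{"op": "arm_command", "data": {"deltas": [[[0, 0, 2, 0, 0, 0], [0, 0, 2, 0, 0, 0], [0, 0, 2, 0, 0, 0], [0, -1, 0.5, 0, 0, 0], [0, -2, 0, 0, 0, 0], [0, -3, 0, 0, 0, 0], [0, -3, 0, 0, 0, 0], [0, -3, 0, 0, 0, 0], [0, -3, 0, 0, 0, 0], [0, -3, 0, 0, 0, 0], [0, -3, 0, 0, 0, 0], [0, -3, 0, 0, 0, 0]]]}}

```text
t: 5.72
tool_pos: [0.5368, -0.0378, 0.2912]
orientation: [-2.22, -2.221, 0.002]
force: [-0.7, -0.6, -1.4]
opening: 0.0128
gripper_force: 30.0
```

Emit:
{"op": "arm_command", "data": {"deltas": [[[-0.2, -3, 0, 0, 0, 0], [-0.2, -3, 0, 0, 0, 0], [-0.2, -3, -1, 0, 0, 0], [-0.2, -2, -1.5, 0, 0, 0], [-0.2, -1.2, -1.5, 0, 0, 0], [0, -1, -1, 0, 0, 0], [0, 0, 0, 0, 0, 0], [0, 0, 0, 0, 0, 0], [0, 0, 0, 0, 0, 0], [0, 0, 0, 0, 0, 0]]]}}

```text
t: 6.55
tool_pos: [0.5284, -0.1671, 0.2438]
orientation: [2.219, 2.222, 0.001]
force: [-0.2, -0.2, -1.6]
opening: 0.0132
gripper_force: 30.0
```

Run:
```python
from h import *
st=monitor.read_state();p=st['tool_pos']
im=eyes.read_camera('scene');t=eyes.read_camera('top')
ms=eyes.camera_model('scene');mt=eyes.camera_model('top')
print(p,st['orientation'],st['opening'],st['force'])
g=proj(ms,p);print(g,proj(mt,p))
o=np.array([170,80]);a=cv2.resize(im[80:230,170:270],None,fx=4,fy=4,interpolation=cv2.INTER_CUBIC)
b=cv2.resize(t[180:300,360:460],None,fx=4,fy=4,interpolation=cv2.INTER_CUBIC)
O=np.zeros((600,800,3),np.uint8);O[:,:400]=a;O[:480,400:]=b
cv2.imwrite('pics/i1.png',O)
f=lambda X:(proj(ms,X)-o)*4
print('tcp',f(p),'socket',f([.5277,-.168,.1]),'expected tip',f(p-[0,0,.088]))
```

```text
[ 0.52844103 -0.16712343  0.2437916 ] [2.21866256e+00 2.22217533e+00 1.37873875e-03] 0.013227599227434618 [-0.24474132 -0.16693703 -1.55540297]
[233.49028955 120.71961831] [428.44864041 239.43621403]
tcp [253.9611582  162.87847323] socket [291.78844906 404.38052355] expected tip [279.11068393 319.06299333]
```

View pics/i1.png

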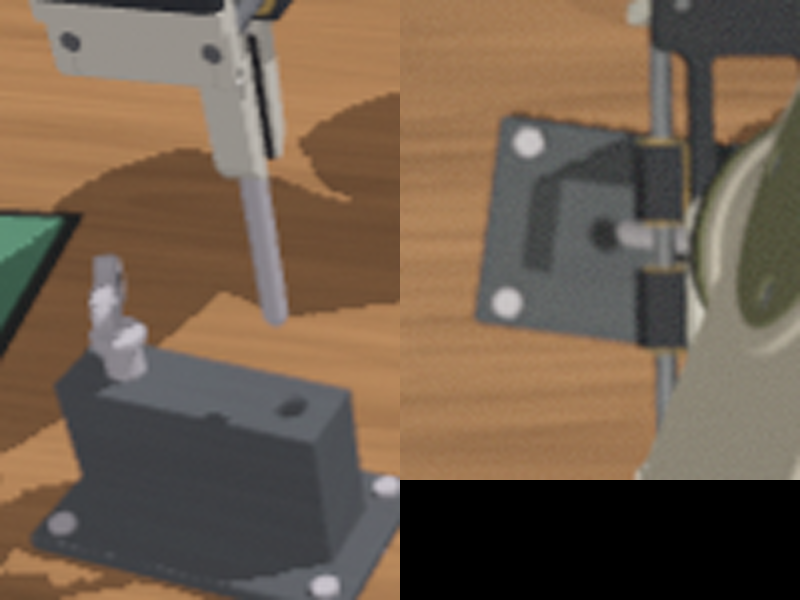

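The grey rod hangs straight. Its tip is at scene crop (276,322), straight above the socket mouth at (292,406). I'll lower it.

Emit:
{"op": "arm_command", "data": {"deltas": [[[-0.05, 0, -1.5, 0, 0, 0], [0, 0, -1.5, 0, 0, 0], [0, 0, -1.5, 0, 0, 0], [0, 0, -0.8, 0, 0, 0], [0, 0, -0.6, 0, 0, 0], [0, 0, -0.6, 0, 0, 0], [0, 0, -0.6, 0, 0, 0], [0, 0, -0.6, 0, 0, 0], [0, 0, 0, 0, 0, 0]]]}}

```text
t: 7.4
tool_pos: [0.5268, -0.1676, 0.1645]
orientation: [-2.22, -2.221, 0.001]
force: [-0.0, 1.0, -1.1]
opening: 0.013
gripper_force: 30.0
```

Emit:
{"op": "arm_command", "data": {"deltas": [[[0, 0, -0.8, 0, 0, 0], [0, 0, -0.8, 0, 0, 0], [0, 0, -0.8, 0, 0, 0], [0, 0, -0.8, 0, 0, 0], [0, 0, -0.8, 0, 0, 0], [0, 0, -0.8, 0, 0, 0], [0, 0, -0.6, 0, 0, 0], [0, 0, -0.4, 0, 0, 0], [0, 0, 0, 0, 0, 0], [0, 0, 0, 0, 0, 0]]]}}

```text
t: 8.23
tool_pos: [0.5272, -0.1678, 0.1075]
orientation: [-2.221, -2.222, 0.0]
force: [0.2, -0.3, -1.2]
opening: 0.0133
gripper_force: 30.0
```

Emit:
{"op": "arm_command", "data": {"deltas": [[[0, 0, -0.4, 0, 0, 0], [0, 0, 0, 0, 0, 0], [0, 0, 0, 0, 0, 0]]]}}

```text
t: 8.48
tool_pos: [0.5273, -0.1678, 0.1037]
orientation: [2.221, 2.222, 0.0]
force: [-0.2, 0.4, -1.1]
opening: 0.0133
gripper_force: 30.0
```

Emit:
{"op": "arm_command", "data": {"deltas": [[[0, 0, 0, 0, 0, 0], [0, 0, 0, 0, 0, 0], [0, 0, 0, 0, 0, 0], [0, 0, 0, 0, 0, 0], [0, 0, 1, 0, 0, 0], [0, 0, 2, 0, 0, 0], [0, 0, 3, 0, 0, 0], [0, 0, 3, 0, 0, 0], [0, 0, 3, 0, 0, 0], [0, 0, 0, 0, 0, 0]]], "gripper": -0.1}}

```text
t: 9.32
tool_pos: [0.5304, -0.1691, 0.2323]
orientation: [2.213, 2.214, 0.007]
force: [0.5, -1.2, 0.0]
opening: 0.0419
gripper_force: 0.0
```

Emit:
{"op": "arm_command", "data": {"deltas": [[[-0.15, -0.93, 0, 0, 0, -7], [-0.15, -0.93, 0, 0, 0, -7], [-0.15, -0.93, 0, 0, 0, -7], [-0.15, -0.93, 0, 0, 0, -7], [-0.15, -0.93, 0, 0, 0, -7], [-0.15, -0.93, 0, 0, 0, -7], [-0.15, -0.93, 0, 0, 0, -7], [-0.15, -0.93, 0, 0, 0, -7], [-0.15, -0.93, 0, 0, 0, -7], [-0.15, -0.93, 0, 0, 0, -7], [0, 0, 0, 0, 0, 0], [0, 0, 0, 0, 0, 0]]]}}

```text
t: 10.32
tool_pos: [0.5123, -0.261, 0.2241]
orientation: [3.093, 0.551, 0.001]
force: [0.3, 0.3, 0.1]
opening: 0.0417
gripper_force: 0.0
```

Run:
```python
from h import *
st=monitor.read_state();p=st['tool_pos']
mw=eyes.camera_model('wrist');w=eyes.read_camera('wrist');im=eyes.read_camera('scene')
R=cv2.Rodrigues(st['orientation'])[0];print(p,np.degrees(np.arctan2(R[1,1],R[0,1])),R[:,2],st['q'])
a=cv2.resize(im[110:230,170:270],None,fx=4,fy=4,interpolation=cv2.INTER_CUBIC)
O=np.zeros((480,800,3),np.uint8);O[:,:400]=a
g=proj(mw,[.514,-.262,.159]);print('screw px',g)
o=np.clip((g-[80,100]).astype(int),0,[480,200]);O[:500,400:]=cv2.resize(w[o[1]:o[1]+192,o[0]:o[0]+160],(400,480),interpolation=cv2.INTER_CUBIC)
print(o,'rod ball', proj(mw,[.528,-.168,.168]))
cv2.imwrite('pics/s1.png',O);np.savez('w1',o=o,**{k:mw[k] for k in mw})
```

```text
[ 0.51226304 -0.26102803  0.2241362 ] -69.80657008870239 [ 4.34630918e-04 -1.04042371e-04 -9.99999900e-01] [-5.60531269e-01  6.01386757e-02  1.55294465e+00  1.43074970e-04
  1.52808590e+00  6.57817093e-01]
screw px [320.55639968 209.87397883]
[240 109] rod ball [214.60058218 158.12822005]
```

View pics/s1.png

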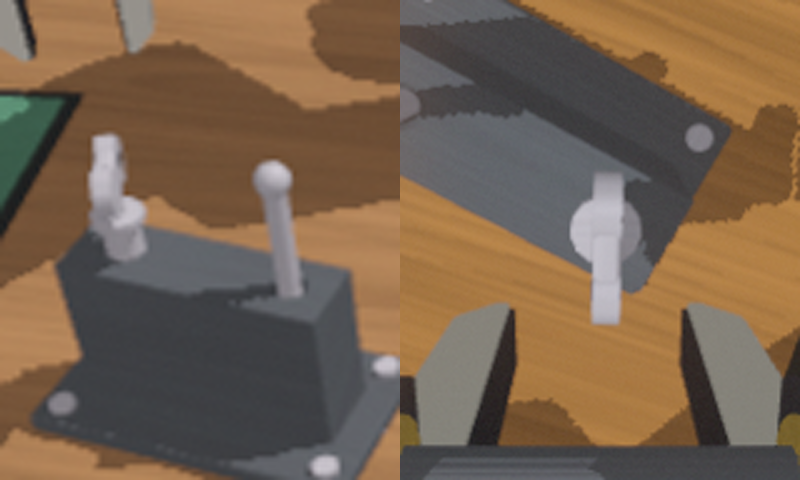

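The rod stands upright in the socket with its ball at crop (272,180). In the wrist view the wings run from (608,172) to (606,322), in line with the fingers. I'll go down and grip.

Run:
```python
from h import *
from scipy.optimize import least_squares as ls
ms=eyes.camera_model('scene')
for z in(.168,.172,.18): print(z,(proj(ms,[.528,-.168,z])-[170,110])*4)
```

```text
0.168 [274.43017155 178.24675212]
0.172 [273.34906383 171.55580699]
0.18 [271.16157429 158.02067207]
```

Emit:
{"op": "arm_command", "data": {"deltas": [[[0.15, -0.1, -2, 0, 0, 0], [0, 0, -2, 0, 0, 0], [0, 0, -2, 0, 0, 0], [0, 0, -1.2, 0, 0, 0], [0, 0, -1.2, 0, 0, 0], [0, 0, -0.8, 0, 0, 0], [0, 0, 0, 0, 0, 0], [0, 0, 0, 0, 0, 0]]]}}

```text
t: 11.08
tool_pos: [0.5138, -0.2617, 0.1318]
orientation: [-3.093, -0.547, 0.0]
force: [0.0, -0.2, 0.0]
opening: 0.0417
gripper_force: 0.0
```

Emit:
{"op": "arm_command", "data": {"deltas": [[[0, 0, 0, 0, 0, 0], [0, 0, 0, 0, 0, 0], [0, 0, 0, 0, 0, 0], [0, 0, 0, 0, 0, 0], [0, 0, 0, 0, 0, 0], [0, 0, 0, 0, 0, 0]]], "gripper": -1, "squeeze": 30}}

```text
t: 11.58
tool_pos: [0.5145, -0.2634, 0.1322]
orientation: [3.091, 0.545, 0.003]
force: [2.7, -5.1, 1.2]
opening: 0.0095
gripper_force: 30.0
```

Emit:
{"op": "arm_command", "data": {"deltas": [[[0.07, -0.17, 0, 0, 0, 0], [0, 0, 0, 0, 0, -4], [0, 0, 0, 0, 0, -6], [0, 0, 0, 0, 0, -6], [0, 0, 0, 0, 0, -6], [0, 0, 0, 0, 0, -6], [0, 0, 0, 0, 0, -6], [0, 0, 0, 0, 0, 0]]]}}

```text
t: 12.25
tool_pos: [0.5146, -0.2645, 0.1322]
orientation: [3.116, -0.39, 0.001]
force: [-0.2, -3.5, 2.4]
opening: 0.0098
gripper_force: 30.0
```

```bash
cat > s.py <<'E'
from h import *
st=monitor.read_state();R=cv2.Rodrigues(st['orientation'])[0]
print(st['t'],st['tool_pos'],'ang',np.degrees(np.arctan2(R[1,1],R[0,1])),'tilt',R[:2,2],st['force'],st['wrist_torque'],st['opening'],st['q'][5],st['joint_torque'][5])
E
python3 s.py
```

```text
12.25 [ 0.51462402 -0.26445491  0.1321534 ] ang -104.27640969664147 tilt [ 0.00062678 -0.00151756] [-0.22341429 -3.54929502  2.39638588] [-0.64079102  0.18128274 -0.0610473 ] 0.009764014949131282 1.2574932108419428 2.3478975892066956
```

Emit:
{"op": "arm_command", "data": {"deltas": [[[0, -0.1, 0, 0, 0, -6], [0, 0, 0, 0, 0, -6], [0, 0, 0, 0, 0, -6], [0, 0, 0, 0, 0, -6], [0, 0, 0, 0, 0, -6], [0, 0, 0, 0, 0, -4], [0, 0, 0, 0, 0, 0], [0, 0, 0, 0, 0, 0]]]}}

```text
t: 12.92
tool_pos: [0.5141, -0.2654, 0.1321]
orientation: [2.871, -1.272, 0.0]
force: [-3.5, -4.9, 3.0]
opening: 0.0097
gripper_force: 30.0
```

```bash
python3 s.py
```

```text
12.9167 [ 0.51412481 -0.26536257  0.13213551] ang -137.79784802624692 tilt [-0.00038655 -0.00122121] [-3.51750709 -4.94901413  3.02188621] [-0.60566494  0.6630525  -0.07523673] 0.00970941435826191 1.8410090143658324 0.2833130210638046
```

Emit:
{"op": "arm_command", "data": {"deltas": [[[-0.1, -0.1, 0, 0, 0, -3], [0, 0, 0, 0, 0, -3], [0, 0, 0, 0, 0, 0], [0, 0, 0, 0, 0, 0]]]}}

```text
t: 13.25
tool_pos: [0.5139, -0.2656, 0.1321]
orientation: [-2.802, 1.42, -0.002]
force: [2.4, -1.1, 2.8]
opening: 0.0095
gripper_force: 30.0
```

```bash
python3 s.py
```

```text
13.25 [ 0.51391584 -0.26555087  0.13214893] ang -143.74939507223726 tilt [ 0.00103463 -0.0001704 ] [ 2.36075316 -1.06009817  2.84267143] [ 0.01942678 -0.09075607 -0.07531499] 0.009482229995184334 1.9429846237294508 0.2603292837738991
```

Emit:
{"op": "arm_command", "data": {"deltas": [[[0, 0, 0, 0, 0, -2], [0, 0, 0, 0, 0, -2], [0, 0, 0, 0, 0, 0], [0, 0, 0, 0, 0, 0]]]}}

```text
t: 13.58
tool_pos: [0.5138, -0.2656, 0.1321]
orientation: [-2.751, 1.518, -0.001]
force: [1.3, -1.2, 3.8]
opening: 0.01
gripper_force: 30.0
```

```bash
python3 s.py
```

```text
13.5833 [ 0.51383044 -0.26563839  0.13214384] ang -147.78173538583945 tilt [ 0.00084025 -0.00040933] [ 1.26859402 -1.19527855  3.83618484] [-0.04819216 -0.04341192  0.03492524] 0.010019501907116537 2.01341960892121 0.2581722289323807
```

Emit:
{"op": "arm_command", "data": {"deltas": [[[0, 0, 0, 0, 0, -2], [0, 0, 0, 0, 0, -1], [0, 0, 0, 0, 0, 0], [0, 0, 0, 0, 0, 0]]]}}

```text
t: 13.92
tool_pos: [0.5138, -0.2657, 0.1321]
orientation: [2.709, -1.59, 0.002]
force: [1.2, -1.7, 5.4]
opening: 0.01
gripper_force: 31.2
```

```bash
python3 s.py
```

```text
13.9167 [ 0.51381211 -0.26565488  0.13214916] ang -150.83026538161957 tilt [ 0.00080071 -0.00055373] [ 1.19537519 -1.66399381  5.35018944] [-0.09381279 -0.07039889  0.53276618] 0.009967276246478567 2.0667093302434885 0.6625549122691154
```

The torque climbs sharply past about -147.5°, which is the angle I predicted for the stop, so the screw is seated. I'll back off to about -57.5°.

Emit:
{"op": "arm_command", "data": {"deltas": [[[0, 0, 0, 0, 0, -1], [0, 0, 0, 0, 0, 0], [0, 0, 0, 0, 0, 3], [0, 0, 0, 0, 0, 5], [0, 0, 0, 0, 0, 6], [0, 0, 0, 0, 0, 6], [0, 0, 0, 0, 0, 6], [0, 0, 0, 0, 0, 6], [0, 0, 0, 0, 0, 6], [0, 0, 0, 0, 0, 6], [0, 0, 0, 0, 0, 0]]]}}

```text
t: 14.83
tool_pos: [0.5145, -0.2647, 0.1321]
orientation: [-3.104, 0.476, -0.003]
force: [4.5, 3.3, 4.3]
opening: 0.0096
gripper_force: 30.0
```

```bash
python3 s.py
```

```text
14.8333 [ 0.51452588 -0.26468839  0.13214792] ang -107.44923021676178 tilt [0.00209185 0.00107319] [4.51591036 3.27965538 4.30852897] [ 0.62880642 -0.61133683  0.09076537] 0.00962407343796432 1.309858861256369 -2.2634942829608917
```

Emit:
{"op": "arm_command", "data": {"deltas": [[[0.1, 0.1, 0, 0, 0, 6], [0, 0, 0, 0, 0, 6], [0, 0, 0, 0, 0, 6], [0, 0, 0, 0, 0, 6], [0, 0, 0, 0, 0, 6], [0, 0, 0, 0, 0, 6], [0, 0, 0, 0, 0, 6], [0, 0, 0, 0, 0, 5], [0, 0, 0, 0, 0, 3], [0, 0, 0, 0, 0, 0], [0, 0, 0, 0, 0, 0], [0, 0, 0, 0, 0, 0]]]}}

```text
t: 15.83
tool_pos: [0.5144, -0.2632, 0.1321]
orientation: [-3.017, -0.87, -0.0]
force: [-1.7, 5.4, 9.7]
opening: 0.0099
gripper_force: 30.0
```

```bash
python3 s.py
python3 - <<'E'
from h import *
im=eyes.read_camera('scene');mw=eyes.camera_model('wrist');w=eyes.read_camera('wrist')
O=np.zeros((480,800,3),np.uint8);O[:,:400]=cv2.resize(im[110:230,170:270],None,fx=4,fy=4,interpolation=cv2.INTER_CUBIC)
O[:,400:]=cv2.resize(w[180:372,240:400],(400,480),interpolation=cv2.INTER_CUBIC)
cv2.imwrite('pics/f.png',O)
E
```

```text
15.8333 [ 0.51440161 -0.26320525  0.13211894] ang -57.832988318543975 tilt [-0.00040195  0.00210591] [-1.6885542   5.44613774  9.70324327] [1.05904247 0.51474539 0.08008339] 0.009909378892709673 0.4463537345518302 0.04384643048979342
```

View pics/f.png

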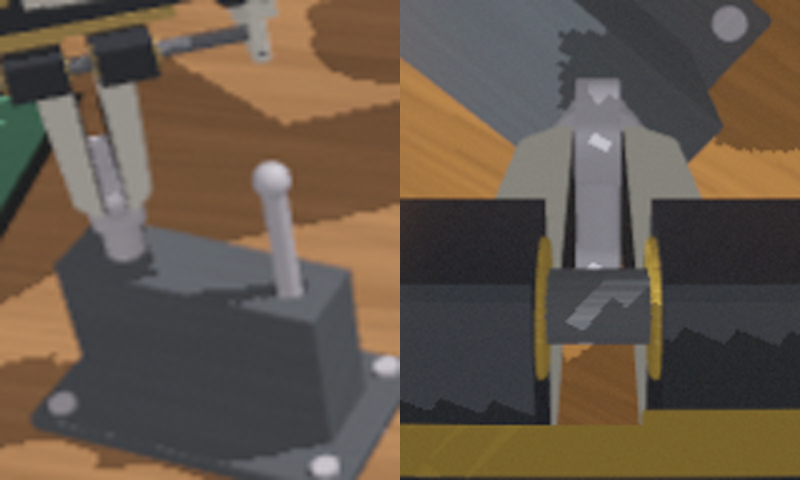

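The wings sit square between the fingers, and the rod is untouched in the socket with its ball at (272,180). The tool is at -57.8°, about 90° back from the stop, so I'll hand in.

```bash
python3 -c "
from plant import ticket
print(ticket.close_job())"
```

```text
the job is handed in; nothing more can be done
None
```

The job is handed in, with no verdict returned: the steel rod is in the socket and let go, and the thumbscrew was seated, backed off about a quarter turn by my angle readings, and is still gripped.

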